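Close the back of a picture frame

TASK

A picture frame lies face down, its loose plywood back panel resting on the sprung bed inside it and sticking out at one end. With the fingertips press the panel down hard and, keeping it pressed, push it under the steel crossbar and on under the brass leaf spring until it is fully home against the frame's end rail, then let go and move clear. Only press and push the panel, never lift or tip it, and leave the spool, jar and screwdriver alone.

Things in the scene. Friction and masses are not known exactly. Their poses are not given: they have to be found in the camera images.
- frame: Dark wooden picture frame lying face down, fixed to the table, 174 mm long (x) by 130 mm wide (y). Origin on the table under the middle of the channel; z up. The panel slides towards +x. Side rails 34 mm high, inner faces at y = +/-47 mm. End rail (the panel's stop) 37 mm high, inner face at x = +70 mm. The -x end is open above a sill 8 mm high; the panel's tail sticks out over it.
- bar (a point): Middle of the underside of the fixed steel crossbar over the channel, 32 mm towards +x from the frame's origin, 27 mm above the table. The bar is 8 mm thick along x, 10 mm high and spans the frame's width. Until the panel is pressed down by more than 5 mm its leading edge butts against the bar.
- leaf_low (a point): Lowest point of the brass leaf spring, 60 mm towards +x from the frame's origin, 18.5 mm above the table at rest. The strip is 40 mm wide, rooted in the end rail, with its nose curled up just behind the crossbar; the panel's edge lifts it, and it bears down on the panel with about 3 to 5 N.
- bed (a joint): Flat sprung plate in the frame that carries the panel: how far it is pressed down, 0 (up) to 0.012 m (bottomed). Its spring takes about 5 N to start, 8 N at 5 mm and 12 N at 12 mm. Its top is 24 mm above the table when up; it spans x = -70 to +69 mm of the frame (cut out under the leaf spring) and stays level.
- panel_top (a point): Centre of the top face of the loose plywood back panel, 140 (x, sliding direction) by 90 by 8 mm, 0.1 kg; axes as the frame's. It starts 46 to 53 mm short of home, top 32 mm above the table. Press on the bare top over the sprung bed, not on the overhanging tail.
- strip (a point): Top centre of the wooden thumb strip glued across the panel's top, 18 mm towards +x from the panel's centre: 56 mm long (y), 8 mm thick (x), 9 mm high. Fingertips pressing on the flat just behind it (-x side) can push against it.
- home (a point): Fixed point in the frame where the centre of the panel's top face lies when the panel is fully home, its leading edge against the end rail and its top against the crossbar's underside (27 mm above the table); axes as the frame's.
- spool_center (a point): Middle of a wooden thread spool standing on the table, 34 mm diameter, 50 mm tall. Leave alone.
- jar_center (a point): Middle of a small glass jar with steel lid standing on the table, 60 mm diameter, 75 mm tall. Leave alone.
- driver_center (a point): Middle of a screwdriver lying on the table, 170 mm long along its x, handle 25 mm thick. Leave alone.
Mind the look-alikes: they are no part of the job. What is meant by the part that bears panel_top is not purple, and is the larger of those in its own colour.

How it is judged:
By the outcome, as a careful person would: the job done as asked, in the order asked, and still so for the second after the job is handed in, with the robot touching nothing.
It also fails if it takes over 38 s, if anything falls off the work surface, if the arm or the gripper's body presses on something with over 40 N, if the wrist force passes 120 N, or if a joint passes its speed limit or range.

ROBOT

A 6-joint arm with a two-finger parallel gripper is mounted at the origin on the work surface. World frame = base frame: x ahead of the robot, y to its left, z up, the work surface at z = 0. Lengths are in m, angles in rad, forces in N, time in s.
With the tool pointing down it reaches from about 0.375 to 0.9 m from the base axis. Payload 3.1 kg.
Tool frame: the origin (TCP) lies on the centre line of the jaws, within the pads' length; the fingertips stand manip.finger_overhang ahead of it and the grasp point (between the pads) lies 11 mm behind it (manip.finger_overhang is the distance from the TCP to the fingertips, in m); y points along the fingers, z is the direction in which the jaws open and shut, and the axes are right-handed (so a half turn about y gives the same grasp; the last joint's range is limited). The gripper opens to 85 mm and grips with 20 to 120 N. Pads are 22 mm wide; open, the fingers measure 114 mm over their backs; the gripper's body (76 mm by 85 mm) begins 54 mm behind the grasp point. The pads swing forward as they close: fully open they stand 13 mm farther back than shut.
Start: joints at [-1.361, 0.527, 1.433, -0, 1.181, -0.178], TCP at [0.237, -0.578, 0.239] pointing down, gripper open.
Joint ranges: [-3.08, 3.08], [-0.75, 2.2], [0.22, 2.44], [-1.43, 4.57], [0, 2.65], [-2.85, 2.85]. Speed limits (rad/s): [2.79, 2.79, 3.14, 3.14, 3.14, 3.14].

INTERFACE

Orientations are given as a unit quaternion [x, y, z, w].
In Python, from station import manip gives the robot as it stands.
- The arm moves only by the tool send_rows, never from a script. Its argument "plan" is a list of rows, each an object with "linear": the shift along the tool's x, y, z in units of 30 mm (1.0 is 30 mm), a list of three; "roll": the turn about the tool's y in units of 6 degrees (1.0 is 6 degrees). In form: [{"linear": [tx, ty, tz], "roll": roll}, ...]. A call has exactly 5 rows; each row shifts and turns the commanded pose from where the row before left it, along the tool's axes as they then stand; what a row does not reach is not made up. A row lasts 1/8 s, in which the tool goes at most 62.5 mm and 10.7 degrees, less where a joint would pass 70% of its speed; a pose out of reach is approached as far as the arm can. A call is refused whole if a number of a shift passes 1 or a number of a turn 1, either way. A call with a gripper value outside its range is refused whole. "claw" is the finger opening in mm, from 0 to 85.4, set as the call begins (left out, the last holds). The fingers move at their own pace and stop on an object; "force" is the grip in N (left out, the last holds). Time passes only in rows, so rows that do not move let the fingers close, or fill a call up. It gives the time, the measured TCP pose, the force and the opening at its end, in the units of the state.
- manip.sense(): the state, without advancing time (a new reading comes with each control period).
- manip.snapshot(name): name is "side" or "top" or "wrist"; returns the picture (400x640x3 uint8, blue, green, red); there is no depth.
- manip.get_calibration(name): a dict with "fovy" (degrees; the focal length in pixels is half the picture's height over the tangent of half this angle, whatever the lens; pixels are square), "cx", "cy" (the principal point, pixels), "cam_to_world" (4x4, takes a point from camera to world coordinates); the wrist camera has in their place "tool_from_camera" (4x4, takes a point from camera to tool coordinates, whose origin is the TCP and whose axes are the tool frame's). Camera axes: x right, y down, z forward; pixel columns grow to the right and rows downward; lengths in m; the calibration is good to about 2 mm. A picture is of the moment at which its call begins: read the wrist's pose just before it. get_calibration takes no time and is no camera call.
- manip.sign_off(): hands the job in, once; it reports no verdict.
Trained networks look in the newest picture that a camera, given by its name, has taken for a name from the list of things; names that differ only in an ending like _2 or _b are one class to them, and where a whole thing is asked for, a point or a joint stands for the part that bears it (a point fixed in the world has none). Each returns a list of dicts, best first, with "p" (0 to 1); they miss things now and then, are a little off and sometimes report something else, mostly with a low value. They report only what shows in the picture. A call takes as long as a camera call. They do not tell look-alikes from the thing itself.
- manip.look_for(camera, query): "extent" ([left, top, right, bottom] in pixels, round what is visible of it).
The state is a dict: "t": time; "q": joint angles; "qd": joint speeds; "tau": joint torques, N m; "tcp_pos": TCP position; "tool_rot": TCP orientation; "force": force on the tool from outside, world axes, zero at the start; "ft_torque": the same for the moment, N m; "finger_gap": opening from 0.0 (shut) to 1.0 (fully open).
Only numpy, scipy, OpenCV 4.12 (cv2) and the standard library are available. Lean on these libraries where they do the work, as an engineer would, in place of code of your own. Each camera call takes 0.05 s, during which the arm holds its last target.

## Working session

There is one attempt and no reset: what is moved stays moved. The work goes in short steps, Python scripts to look and compute and a tool call to move; the robot and the scene stay as the last step left them, time stands still between calls to the robot, and variables do not carry over. Pictures are saved under pics/ and viewed, and the job is handed in when it is done.

Besides the shell and the picture viewer there is one more tool, called as a command line: name --argument value ..., lists and objects as JSON in quotes. send_rows: Moves the arm, as the interface text tells. Its arguments: {"type":"object","properties":{"plan":{"type":"array"},"claw":{"type":"number"},"force":{"type":"number"}},"required":["plan"]}

```bash
mkdir -p pics; ls; python3 - <<'E'
from station import manip
import cv2
s=manip.sense();print({k:s[k] for k in('t','tcp_pos','tool_rot','force','finger_gap')},manip.finger_overhang)
for n in('top','side'):
    cv2.imwrite(f'pics/{n}0.png',manip.snapshot(n))
    c=manip.get_calibration(n);print(n,c)
    for q in('frame','panel_top','strip','bed'):
        print(q,[(d['p'],d['extent']) for d in manip.look_for(n,q)][:4])
print(manip.sense()['t'])
E
```

```text
pics
{'t': 0.0, 'tcp_pos': array([ 0.23679423, -0.57764234,  0.23833767]), 'tool_rot': array([-0.13661565,  0.69455457, -0.69301771,  0.13658905]), 'force': array([-0.20947007,  0.30816584, -0.61307801]), 'finger_gap': 1.0004149377067262} 0.008
top {'fovy': 53.05343638574161, 'cx': 320.4553247010076, 'cy': 199.22842670140227, 'cam_to_world': array([[ 0.01748865, -0.99376957,  0.11007357,  0.38969445],
       [-0.99956822, -0.01997732, -0.02154701, -0.03495111],
       [ 0.02361174, -0.10964922, -0.99368986,  0.8740461 ],
       [ 0.        ,  0.        ,  0.        ,  1.        ]])}
frame [(0.94, [223.5, 122.4, 289.6, 212.9]), (0.2, [230.4, 154.7, 280.6, 224.0])]
panel_top [(0.83, [297.1, 217.2, 351.4, 270.8]), (0.81, [183.9, 238.7, 259.8, 309.0]), (0.78, [233.3, 155.1, 276.1, 223.7]), (0.39, [235.3, 134.1, 279.9, 158.3])]
strip [(0.89, [297.6, 218.0, 355.5, 271.5]), (0.81, [229.8, 154.3, 279.8, 224.5]), (0.73, [182.0, 238.7, 263.2, 310.2])]
bed [(0.9, [239.0, 135.0, 280.1, 156.3])]
side {'fovy': 56.08831546615533, 'cx': 320.9917860413954, 'cy': 200.7340961674918, 'cam_to_world': array([[-7.45073816e-01, -3.32176402e-01,  5.78380365e-01,
        -2.53757155e-02],
       [-6.66982011e-01,  3.71171566e-01, -6.46039214e-01,
         5.42641296e-01],
       [-7.93641577e-05, -8.67116201e-01, -4.98105900e-01,
         5.14170208e-01],
       [ 0.00000000e+00,  0.00000000e+00,  0.00000000e+00,
         1.00000000e+00]])}
frame [(0.78, [219.9, 201.0, 309.6, 262.9])]
panel_top [(0.75, [245.4, 214.9, 314.6, 257.3]), (0.66, [346.0, 221.7, 379.4, 247.8]), (0.6, [288.3, 274.2, 347.2, 336.4])]
strip [(0.83, [245.0, 216.7, 312.9, 257.2]), (0.83, [342.5, 222.0, 381.2, 250.6]), (0.62, [289.4, 270.9, 346.9, 331.6])]
bed []
0.5
```

```bash
python3 - <<'E'
import cv2
a=cv2.imread('pics/top0.png');cv2.imwrite('pics/top0z.png',cv2.resize(a[100:320,160:400],None,fx=2.7,fy=2.7,interpolation=2))
a=cv2.imread('pics/side0.png');cv2.imwrite('pics/side0z.png',cv2.resize(a[180:350,190:400],None,fx=3.5,fy=3.5,interpolation=2))
E
```

```text
(no output)
```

View pics/top0.png

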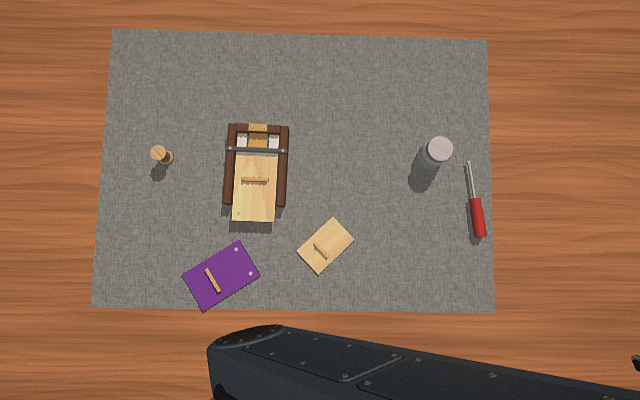

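View pics/top0z.png

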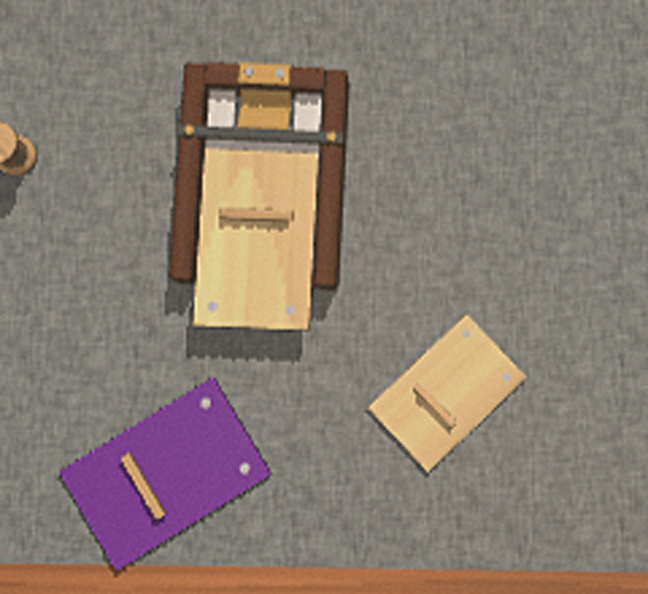

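View pics/side0z.png

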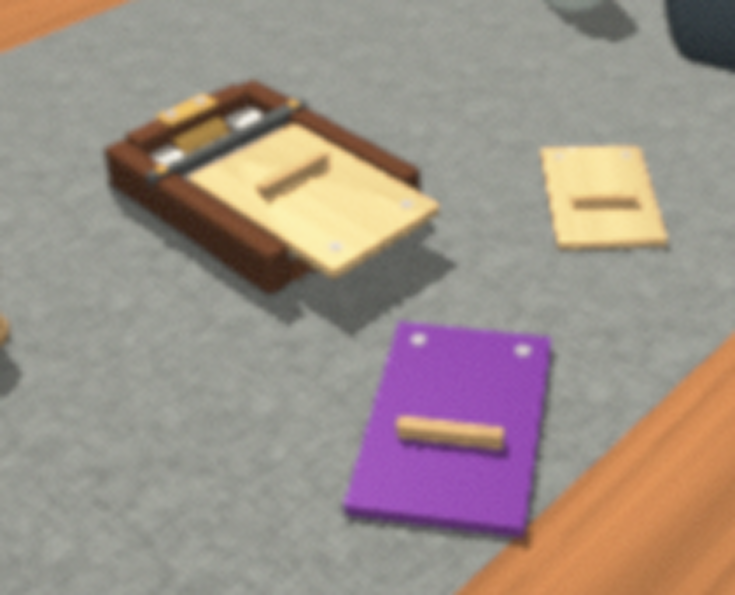

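The top view shows the frame at about px 223–290 × 122–213, with the plywood panel tail at the lower end. The other two panels, one purple and one small plywood, are decoys. The target is the panel in the frame, with its strip at about (255,181). Next I'll measure it.

```bash
cat > h.py <<'E'
import numpy as np
from station import manip
from scipy.spatial.transform import Rotation as R
def px2w(n,uv,z):
    c=manip.get_calibration(n);T=np.array(c['cam_to_world']);f=200/np.tan(np.radians(c['fovy']/2))
    d=T[:3,:3]@np.array([(uv[0]-c['cx'])/f,(uv[1]-c['cy'])/f,1]);o=T[:3,3]
    return o+d*(z-o[2])/d[2]
E
python3 - <<'E'
from h import *
tz=lambda p:(p[0]/2.7+160-.3,p[1]/2.7+100-.3)
sz=lambda p:(p[0]/3.5+190-.3,p[1]/3.5+180-.3)
for n,f,L in(('top',tz,dict(pl=((205,148),.032),pr=((318,152),.032),tl=((193,327),.032),tr=((308,330),.032),sl=((220,208),.041),sr=((293,213),.041),
   fl=((185,64),.037),fr=((348,71),.037),bl=((170,279),.034),br=((338,288),.034),boltl=((189,130),.037),boltr=((332,136),.037))),
  ('side',sz,dict(pl=((188,172),.032),tl=((333,275),.032),tr=((438,207),.032),sl=((259,188),.041),sr=((329,156),.041),boltl=((155,177),.037),boltr=((295,104),.037),bl=((272,252),.034),br=((418,175),.034),fl=((110,150),.037)))):
    for k,(p,z) in L.items(): print(n,k,px2w(n,f(p),z).round(4)[:2])
s=manip.sense();print(R.from_quat(s['tool_rot']).as_matrix().round(3))
E
```

```text
top pl [0.5752 0.1292]
top pr [0.574  0.0402]
top tl [0.4338 0.1327]
top tr [0.4332 0.0438]
top sl [0.526  0.1139]
top sr [0.5233 0.0573]
top fl [0.6413 0.1467]
top fr [0.6388 0.0179]
top bl [0.4706 0.1516]
top br [0.4662 0.0213]
top boltl [0.5882 0.1413]
top boltr [0.5859 0.0291]
side pl [0.5805 0.1312]
side tl [0.4325 0.1415]
side tr [0.4327 0.0512]
side sl [0.5217 0.1203]
side sr [0.5155 0.066 ]
side boltl [0.5854 0.1531]
side boltr [0.5861 0.0325]
side bl [0.4734 0.1524]
side br [0.4644 0.0358]
side fl [0.6334 0.1537]
[[-0.925 -0.     0.379]
 [-0.379  0.    -0.925]
 [-0.    -1.    -0.   ]]
```

send_rows --plan '[{"linear":[0,0.4,0],"roll":1},{"linear":[0,0.4,0],"roll":1},{"linear":[0,0.4,0],"roll":1},{"linear":[0,0.4,0],"roll":1},{"linear":[0,0.4,0],"roll":0}]' --claw 0 --force 60

```text
t: 1.12
tcp_pos: [0.237, -0.5784, 0.179]
tool_rot: [-0.01, -0.707, 0.707, 0.01]
force: [1.0, 0.2, 0.5]
finger_gap: -0.002
```

send_rows --plan '[{"linear":[-0.4,0,-1],"roll":0},{"linear":[-0.4,0,-1],"roll":0},{"linear":[-0.4,0,-1],"roll":0},{"linear":[-0.4,0,-1],"roll":0},{"linear":[-0.4,0,-1],"roll":0}]'

```text
t: 1.75
tcp_pos: [0.3018, -0.4294, 0.1793]
tool_rot: [-0.01, -0.707, 0.707, 0.01]
force: [0.3, -0.3, 1.1]
finger_gap: 0.0
```

send_rows --plan '[{"linear":[-0.4,0,-1],"roll":0},{"linear":[-0.4,0,-1],"roll":0},{"linear":[-0.4,0,-1],"roll":0},{"linear":[-0.4,0,-1],"roll":0},{"linear":[-0.4,0,-1],"roll":0}]'

```text
t: 2.38
tcp_pos: [0.3664, -0.2814, 0.1794]
tool_rot: [-0.01, -0.707, 0.707, 0.01]
force: [0.3, -1.0, 0.2]
finger_gap: 0.0
```

send_rows --plan '[{"linear":[-0.4,0,-1],"roll":0},{"linear":[-0.4,0,-1],"roll":0},{"linear":[-0.4,0,-1],"roll":0},{"linear":[-0.4,0,-1],"roll":0},{"linear":[-0.4,0,-1],"roll":0}]'

```text
t: 3.0
tcp_pos: [0.431, -0.1331, 0.1794]
tool_rot: [-0.01, -0.707, 0.707, 0.01]
force: [-0.5, -0.0, 0.5]
finger_gap: 0.003
```

send_rows --plan '[{"linear":[-0.4,0,-1],"roll":0},{"linear":[-0.4,0,-1],"roll":0},{"linear":[-0.4,0,-1],"roll":0},{"linear":[-0.4,0,-1],"roll":0},{"linear":[-0.4,0,-1],"roll":0}]'

```text
t: 3.62
tcp_pos: [0.4955, 0.0152, 0.1794]
tool_rot: [-0.01, -0.707, 0.707, 0.01]
force: [1.3, -0.9, 0.2]
finger_gap: 0.002
```

send_rows --plan '[{"linear":[-0.05,0.5,-0.6],"roll":0},{"linear":[-0.05,0.5,-0.6],"roll":0},{"linear":[-0.03,0.5,-0.6],"roll":0},{"linear":[-0.03,0.5,-0.57],"roll":0},{"linear":[0,0,0],"roll":0}]'

```text
t: 4.25
tcp_pos: [0.5006, 0.0862, 0.1177]
tool_rot: [0.009, 0.707, -0.707, -0.011]
force: [0.2, -0.4, -0.3]
finger_gap: 0.001
```

```bash
python3 - <<'E'
from h import *
import cv2
s=manip.sense();print(s['t'],s['tcp_pos'],s['tool_rot'],s['force'])
c=manip.get_calibration('wrist');print(c)
cv2.imwrite('pics/wrist1.png',manip.snapshot('wrist'))
for q in('panel_top','strip'): print(q,[(d['p'],d['extent']) for d in manip.look_for('wrist',q)][:3])
a=manip.snapshot('side');cv2.imwrite('pics/side1.png',cv2.resize(a[130:290,190:400],None,fx=3.5,fy=3.5,interpolation=2))
E
```

```text
4.25 [0.5006094  0.08615272 0.11768923] [ 0.00868074  0.7070591  -0.70701217 -0.01121885] [ 0.20841609 -0.37286246 -0.32052387]
{'fovy': 65.33148016628206, 'cx': 316.0983592301991, 'cy': 197.4772205424147, 'tool_from_camera': array([[ 6.79174901e-04,  9.46040659e-01,  3.24047233e-01,
        -8.32682510e-02],
       [ 9.79537254e-04, -3.24047782e-01,  9.46040208e-01,
        -1.33594000e-01],
       [ 9.99999290e-01, -3.25110427e-04, -1.14676719e-03,
         1.11788316e-03],
       [ 0.00000000e+00,  0.00000000e+00,  0.00000000e+00,
         1.00000000e+00]])}
panel_top [(0.76, [417.2, 240.7, 545.2, 342.4]), (0.67, [242.4, 104.4, 378.6, 281.1]), (0.55, [205.6, 335.9, 324.7, 365.5])]
strip [(0.93, [418.5, 240.7, 546.0, 342.7]), (0.57, [244.1, 104.6, 377.1, 276.7])]
```

View pics/wrist1.png

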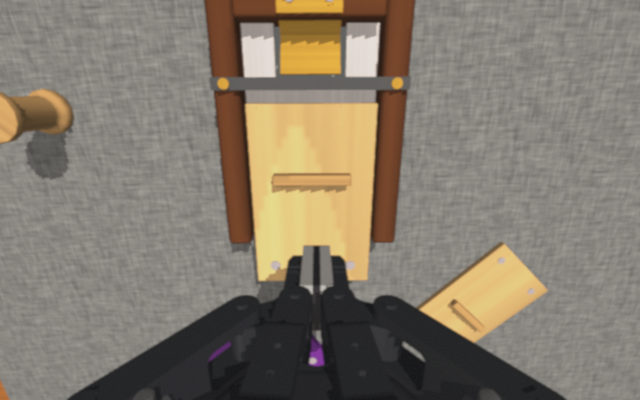

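View pics/side1.png

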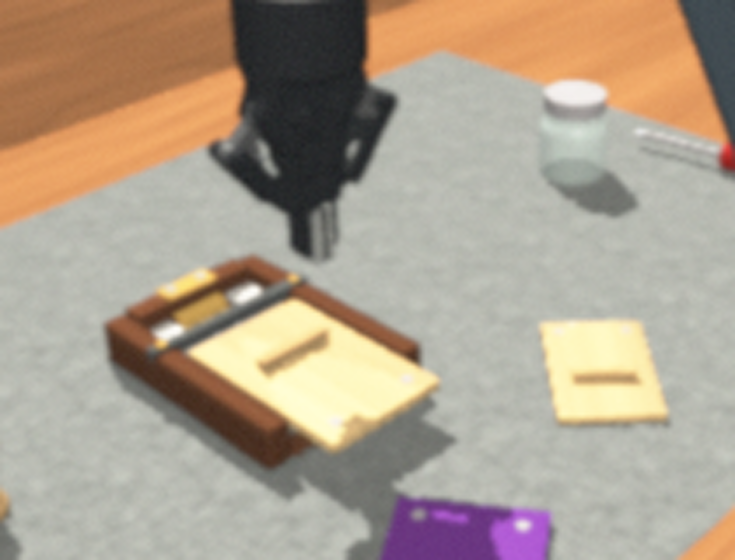

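The wrist view shows the strip at px (272–351, 174–187), square to the fingers. The panel's leading edge is at row 103, just short of the bar.

```bash
python3 - <<'E'
from h import *
s=manip.sense();c=manip.get_calibration('wrist');Tc=np.array(c['tool_from_camera']);f=200/np.tan(np.radians(c['fovy']/2))
Rt=R.from_quat(s['tool_rot']).as_matrix();p=np.array(s['tcp_pos']);print(Rt.round(3))
def w(uv,z):
    d=Rt@Tc[:3,:3]@np.array([(uv[0]-c['cx'])/f,(uv[1]-c['cy'])/f,1]);o=p+Rt@Tc[:3,3];return (o+d*(z-o[2])/d[2])[:2].round(4)
for n,uv,z in(('strip backL',(272,185),.041),('strip backR',(351,184),.041),('strip frontL',(272,175),.041),('strip frontR',(351,174),.041),('leadL',(246,103.5),.032),('leadR',(378,103.5),.032),('tailL',(257,281),.032),('tailR',(367,279),.032),('boltL',(223,83),.038),('boltR',(397,83),.038),('railbackL',(229,242),.034),('railbackR',(394,242),.034),('fingertip?',(316,247),.11),('railinnerL',(235,20),.034),('railinnerR',(385,20),.037)):print(n,w(uv,z))
# project fingertip
for dx in(-.011,0,.011):
    q=np.linalg.inv(Tc)@np.array([dx,.008,0,1]);print(dx,q[:2]/q[2]*f+[c['cx'],c['cy']])
E
```

```text
[[-1.     0.001 -0.03 ]
 [ 0.03  -0.    -1.   ]
 [-0.001 -1.     0.   ]]
strip backL [0.5232 0.1145]
strip backR [0.5222 0.0585]
strip frontL [0.5305 0.1139]
strip frontR [0.5295 0.0585]
leadL [0.5788 0.1291]
leadR [0.576  0.0394]
tailL [0.4385 0.1346]
tailR [0.4376 0.0439]
boltL [0.5921 0.1414]
boltR [0.5886 0.0287]
railbackL [0.4758 0.1527]
railbackR [0.4719 0.0239]
fingertip? [0.5095 0.0836]
railinnerL [0.6287 0.1304]
railinnerR [0.6252 0.0377]
-0.011 [314.2537994  242.04329057]
0 [314.30922859 261.22677848]
0.011 [314.36225564 279.57890575]
```

send_rows --plan '[{"linear":[-0.08,0.7,0],"roll":0},{"linear":[0,0.7,0],"roll":0},{"linear":[0,0.6,0],"roll":0},{"linear":[0,0.3,0],"roll":0},{"linear":[0,0,0],"roll":0}]'

```text
t: 5.08
tcp_pos: [0.5042, 0.0847, 0.0503]
tool_rot: [-0.011, -0.707, 0.707, 0.011]
force: [-0.6, -0.9, -1.0]
finger_gap: 0.003
```

```bash
python3 - <<'E'
from h import *
import cv2
s=manip.sense();print(s['t'],s['tcp_pos'],s['tool_rot'],s['force'])
cv2.imwrite('pics/wrist2.png',manip.snapshot('wrist')[:,120:520])
a=manip.snapshot('side');cv2.imwrite('pics/side2.png',cv2.resize(a[180:270,210:330],None,fx=6,fy=6,interpolation=2))
E
```

```text
5.075 [0.50424048 0.08467782 0.05026947] [-0.01074289 -0.70701806  0.70702878  0.01097078] [-0.57091568 -0.8687949  -0.99457495]
```

View pics/wrist2.png

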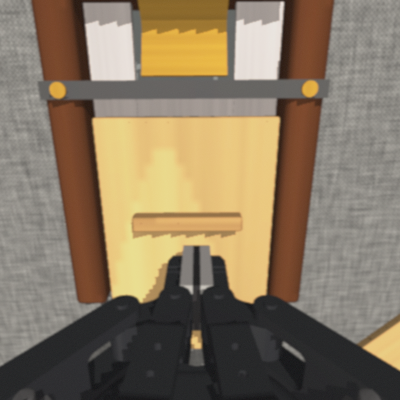

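View pics/side2.png

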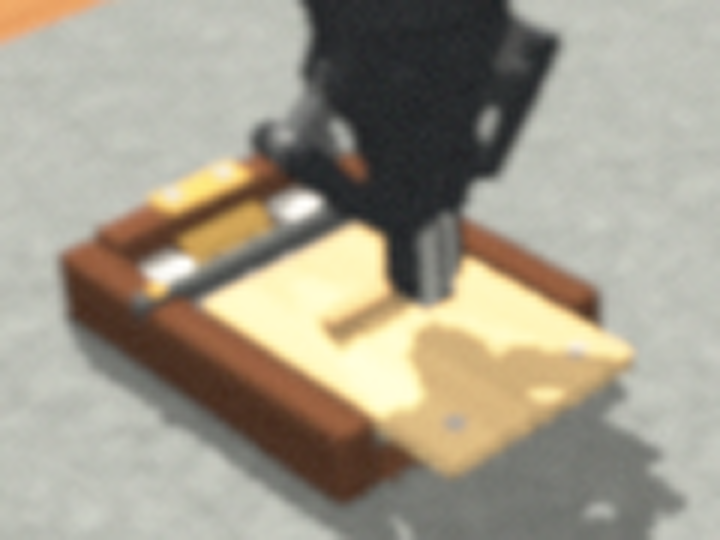

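Fingertips hover about 18 mm up, just behind the strip and roughly centred on it. Pressing down now.

send_rows --plan '[{"linear":[0,0.1,-0.05],"roll":0},{"linear":[0,0.1,0],"roll":0},{"linear":[0,0.1,0],"roll":0},{"linear":[0,0.1,0],"roll":0},{"linear":[0,0.1,0],"roll":0}]'

```text
t: 5.8
tcp_pos: [0.5043, 0.0866, 0.0355]
tool_rot: [0.011, 0.707, -0.707, -0.011]
force: [-0.9, 1.3, 6.1]
finger_gap: -0.003
```

send_rows --plan '[{"linear":[0,0.05,0],"roll":0},{"linear":[0,0.05,0],"roll":0},{"linear":[0,0.05,0],"roll":0},{"linear":[0,0.05,0],"roll":0},{"linear":[0,0,0],"roll":0}]'

```text
t: 6.42
tcp_pos: [0.5043, 0.0866, 0.0299]
tool_rot: [0.011, 0.707, -0.707, -0.01]
force: [-0.7, 1.3, 8.9]
finger_gap: -0.0
```

```bash
python3 - <<'E'
from h import *
import cv2
s=manip.sense();print(s['t'],s['tcp_pos'],s['force'])
cv2.imwrite('pics/wrist3.png',manip.snapshot('wrist')[:,120:520])
a=manip.snapshot('side');cv2.imwrite('pics/side3.png',cv2.resize(a[180:270,210:330],None,fx=6,fy=6,interpolation=2))
E
```

```text
6.425 [0.50431759 0.08659927 0.02994269] [-0.70223521  1.28491048  8.93743103]
```

View pics/side3.png

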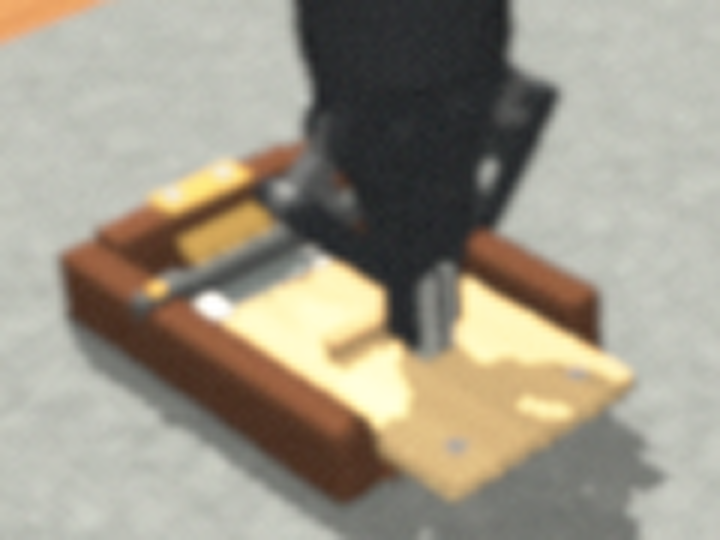

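View pics/wrist3.png

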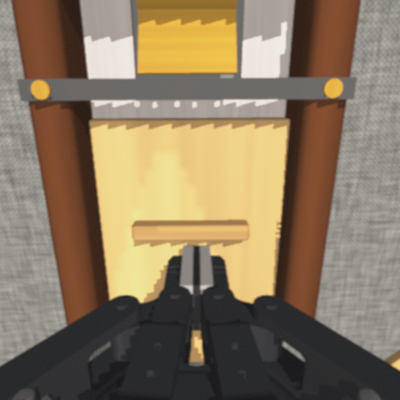

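send_rows --plan '[{"linear":[-0.1,0.04,0],"roll":0},{"linear":[-0.1,0,0],"roll":0},{"linear":[-0.1,0,0],"roll":0},{"linear":[-0.1,0,0],"roll":0},{"linear":[-0.1,0,0],"roll":0}]'

```text
t: 7.15
tcp_pos: [0.5185, 0.0862, 0.0288]
tool_rot: [0.01, 0.707, -0.707, -0.011]
force: [-2.6, -0.1, 9.2]
finger_gap: 0.004
```

```bash
python3 - <<'E'
from h import *
import cv2
s=manip.sense();print(s['t'],s['tcp_pos'],s['force'])
cv2.imwrite('pics/wrist4.png',manip.snapshot('wrist')[:,120:520])
E
```

```text
7.15 [0.51846765 0.0861687  0.0287914 ] [-2.58105217 -0.08421223  9.2205901 ]
```

View pics/wrist4.png

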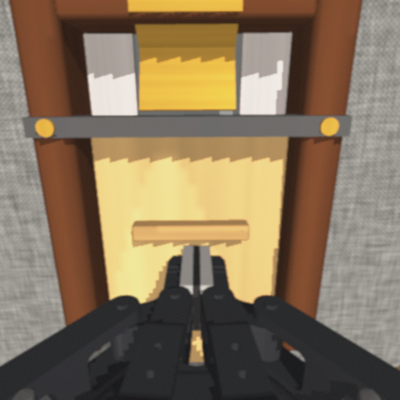

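The panel travelled with the fingers and its leading edge is now at the bar. I'll keep pushing.

send_rows --plan '[{"linear":[-0.1,0,0],"roll":0},{"linear":[-0.1,0,0],"roll":0},{"linear":[-0.1,0,0],"roll":0},{"linear":[-0.1,0,0],"roll":0},{"linear":[-0.1,0,0],"roll":0}]'

```text
t: 7.82
tcp_pos: [0.5336, 0.0857, 0.0289]
tool_rot: [-0.01, -0.707, 0.707, 0.011]
force: [-2.3, -0.2, 8.6]
finger_gap: -0.002
```

```bash
python3 - <<'E'
from h import *
import cv2
s=manip.sense();print(s['t'],s['tcp_pos'],s['force'])
cv2.imwrite('pics/wrist5.png',manip.snapshot('wrist')[:,120:520])
E
```

```text
7.825 [0.53355075 0.08570384 0.02886992] [-2.34839741 -0.15428459  8.57026971]
```

View pics/wrist5.png

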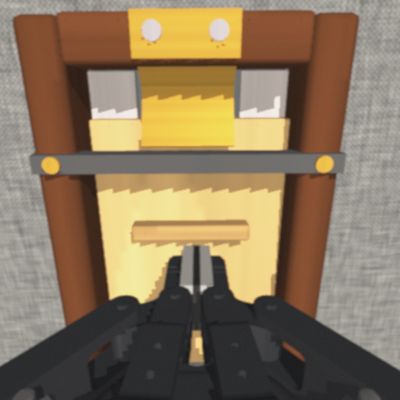

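The edge has passed the bar and is going under the leaf, with its corners visible at row 120. About 22 mm remain.

send_rows --plan '[{"linear":[-0.1,0,0],"roll":0},{"linear":[-0.1,0,0],"roll":0},{"linear":[-0.1,0,0],"roll":0},{"linear":[-0.1,0,0],"roll":0},{"linear":[-0.1,0,0],"roll":0}]'

```text
t: 8.5
tcp_pos: [0.5454, 0.0854, 0.0281]
tool_rot: [0.008, 0.707, -0.707, -0.013]
force: [-8.3, 0.5, 11.4]
finger_gap: -0.001
```

```bash
python3 - <<'E'
from h import *
import cv2
s=manip.sense();print(s['t'],s['tcp_pos'],s['force'])
cv2.imwrite('pics/wrist6.png',manip.snapshot('wrist')[:,120:520])
E
```

```text
8.5 [0.5454321  0.08544465 0.02805385] [-8.25970896  0.54449171 11.39323565]
```

View pics/wrist6.png

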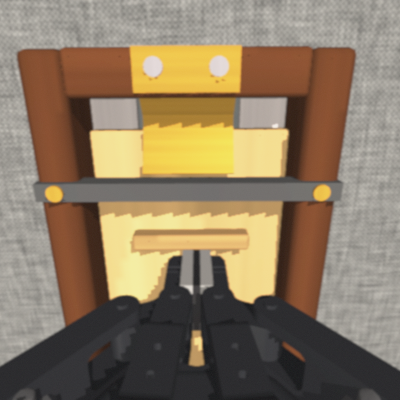

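send_rows --plan '[{"linear":[-0.1,0,0],"roll":0},{"linear":[-0.1,0,0],"roll":0},{"linear":[-0.1,0,0],"roll":0},{"linear":[0,0,0],"roll":0},{"linear":[0,0,0],"roll":0}]'

```text
t: 9.18
tcp_pos: [0.5565, 0.0851, 0.0282]
tool_rot: [0.009, 0.707, -0.707, -0.012]
force: [-2.9, -0.5, 6.3]
finger_gap: 0.002
```

```bash
python3 - <<'E'
from h import *
import cv2
s=manip.sense();print(s['t'],s['tcp_pos'],s['force'])
cv2.imwrite('pics/wrist7.png',manip.snapshot('wrist')[:,120:520])
E
```

```text
9.175 [0.55654692 0.0850709  0.02818358] [-2.94948234 -0.47533395  6.25452896]
```

View pics/wrist7.png

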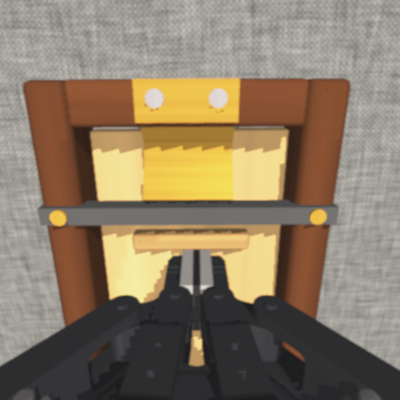

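The leading edge is about 1–2 mm short of the end rail (row 128). I'll push until it stops.

send_rows --plan '[{"linear":[-0.05,0,0],"roll":0},{"linear":[-0.05,0,0],"roll":0},{"linear":[-0.05,0,0],"roll":0},{"linear":[0,0,0],"roll":0},{"linear":[0,0,0],"roll":0}]'

```text
t: 9.85
tcp_pos: [0.5596, 0.085, 0.0281]
tool_rot: [0.008, 0.707, -0.707, -0.013]
force: [-5.2, -0.3, 8.1]
finger_gap: -0.0
```

```bash
python3 - <<'E'
from h import *
import cv2
s=manip.sense();print(s['t'],s['tcp_pos'],s['force'])
a=manip.snapshot('wrist');cv2.imwrite('pics/wrist8.png',cv2.resize(a[60:300,180:460],None,fx=2.4,fy=2.4,interpolation=2))
E
```

```text
9.85 [0.55956101 0.0850269  0.02809132] [-5.21550512 -0.32453877  8.05922287]
```

View pics/wrist8.png

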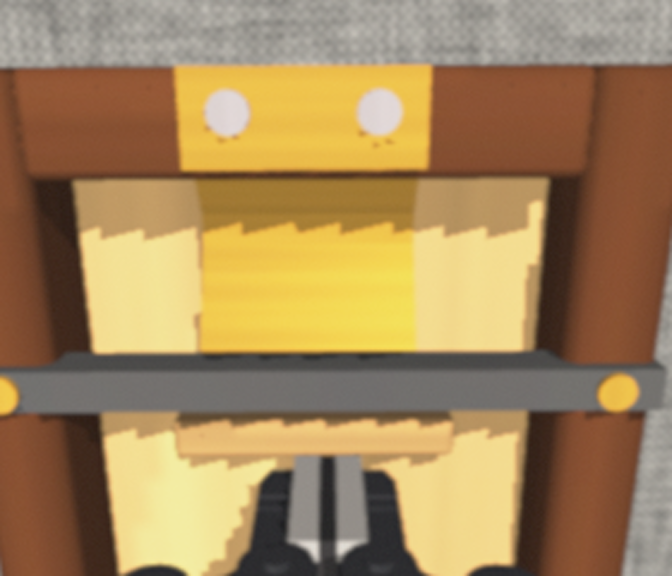

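send_rows --plan '[{"linear":[-0.05,0,0],"roll":0},{"linear":[-0.05,0,0],"roll":0},{"linear":[-0.05,0,0],"roll":0},{"linear":[0,0,0],"roll":0},{"linear":[0,0,0],"roll":0}]'

```text
t: 10.52
tcp_pos: [0.5597, 0.0851, 0.0281]
tool_rot: [0.005, 0.707, -0.707, -0.016]
force: [-11.4, -0.4, 14.2]
finger_gap: 0.002
```

```bash
python3 - <<'E'
from h import *
import cv2
s=manip.sense();print(s['t'],s['tcp_pos'],s['force'])
a=manip.snapshot('wrist');cv2.imwrite('pics/wrist9.png',cv2.resize(a[60:300,180:460],None,fx=2.4,fy=2.4,interpolation=2))
E
```

```text
10.525 [0.55972861 0.08512758 0.02806229] [-11.44894831  -0.40974372  14.17088144]
```

View pics/wrist9.png

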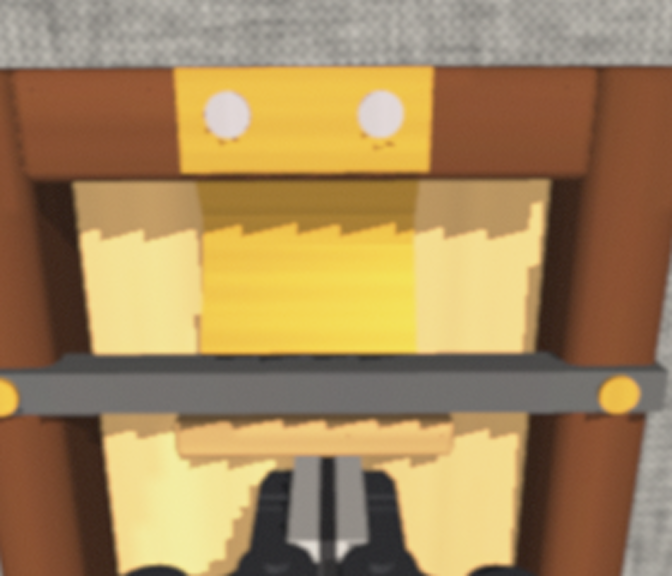

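Motion has stopped and the force is rising, which fits contact with the end rail. I'll confirm with one firmer push.

send_rows --plan '[{"linear":[-0.06,0,0],"roll":0},{"linear":[-0.06,0,0],"roll":0},{"linear":[-0.06,0,0],"roll":0},{"linear":[0,0,0],"roll":0},{"linear":[0,0,0],"roll":0}]'

```text
t: 11.2
tcp_pos: [0.5598, 0.0851, 0.0281]
tool_rot: [0.001, 0.707, -0.707, -0.02]
force: [-17.9, -1.2, 21.1]
finger_gap: 0.001
```

```bash
cat >> h.py <<'E'
def wr(uv,z,s):
    c=manip.get_calibration('wrist');Tc=np.array(c['tool_from_camera']);f=200/np.tan(np.radians(c['fovy']/2))
    Rt=R.from_quat(s['tool_rot']).as_matrix();p=np.array(s['tcp_pos'])
    d=Rt@Tc[:3,:3]@np.array([(uv[0]-c['cx'])/f,(uv[1]-c['cy'])/f,1]);o=p+Rt@Tc[:3,3];return (o+d*(z-o[2])/d[2])[:2].round(4)
E
python3 - <<'E'
from h import *
import cv2
s=manip.sense();print(s['t'],s['tcp_pos'],s['force'])
a=manip.snapshot('wrist');cv2.imwrite('pics/wrist10.png',cv2.resize(a[60:300,180:460],None,fx=2.4,fy=2.4,interpolation=2))
g=lambda x,y:(x/2.4+180-.3,y/2.4+60-.3)
print('strip back top',wr(g(315,457),.029,s),'bar bolt',wr(g(0,395),.038,s),wr(g(619,394),.038,s),'bar back bottom/top',wr(g(330,413),.037,s),'endrail top inner',wr(g(330,176),.037,s))
E
```

```text
11.2 [0.55984931 0.08513217 0.02806123] [-17.93196097  -1.23468492  21.13728579]
strip back top [0.5714 0.0863] bar bolt [0.5909 0.1418] [0.5878 0.0313] bar back bottom/top [0.5851 0.083 ] endrail top inner [0.6278 0.0818]
```

View pics/wrist10.png

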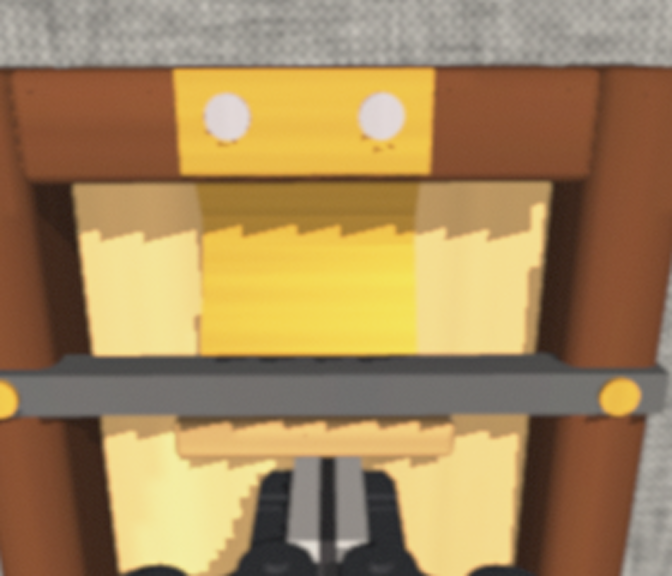

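The push reached 18 N with no motion. The strip-to-bar distance measures 17.9 mm against 18 mm expected, so the panel is home. Now I'll ease off the forward push while still pressing, then lift straight up.

send_rows --plan '[{"linear":[0.09,0,0],"roll":0},{"linear":[0.09,0,0],"roll":0},{"linear":[0.09,0,0],"roll":0},{"linear":[0.06,0,0],"roll":0},{"linear":[0,0,0],"roll":0}]'

```text
t: 11.88
tcp_pos: [0.5596, 0.0851, 0.0281]
tool_rot: [0.008, 0.707, -0.707, -0.013]
force: [-4.6, -1.2, 6.8]
finger_gap: 0.004
```

send_rows --plan '[{"linear":[0.04,0,0],"roll":0},{"linear":[0,-0.06,0],"roll":0},{"linear":[0,-0.06,0],"roll":0},{"linear":[0,-0.06,0],"roll":0},{"linear":[0,-0.06,0],"roll":0}]'

```text
t: 12.5
tcp_pos: [0.5597, 0.0851, 0.0347]
tool_rot: [0.009, 0.707, -0.707, -0.012]
force: [-4.3, 1.2, -0.3]
finger_gap: -0.006
```

send_rows --plan '[{"linear":[0,-0.03,0],"roll":0},{"linear":[0.1,0,0],"roll":0},{"linear":[0.1,0,0],"roll":0},{"linear":[0,-0.2,0],"roll":0},{"linear":[0,-0.3,0],"roll":0}]'

```text
t: 13.12
tcp_pos: [0.5564, 0.0849, 0.0519]
tool_rot: [-0.011, -0.707, 0.707, 0.01]
force: [-0.2, 0.2, 0.0]
finger_gap: -0.0
```

send_rows --plan '[{"linear":[0,-0.6,0],"roll":0},{"linear":[0,-0.8,0],"roll":0},{"linear":[0.5,-0.8,0],"roll":0},{"linear":[0.5,-0.5,0],"roll":0},{"linear":[0,0,0],"roll":0}]'

```text
t: 13.75
tcp_pos: [0.5258, 0.086, 0.1344]
tool_rot: [-0.012, -0.707, 0.707, 0.009]
force: [0.3, 0.5, -1.0]
finger_gap: -0.005
```

```bash
python3 - <<'E'
from h import *
import cv2
s=manip.sense();print(s['t'],s['tcp_pos'],s['force'])
a=manip.snapshot('wrist');cv2.imwrite('pics/wrist11.png',a)
a=manip.snapshot('side');cv2.imwrite('pics/side11.png',cv2.resize(a[180:270,210:330],None,fx=6,fy=6,interpolation=2))
E
```

```text
13.75 [0.52575655 0.08603361 0.13439853] [ 0.31675878  0.48727154 -0.95852852]
```

View pics/wrist11.png

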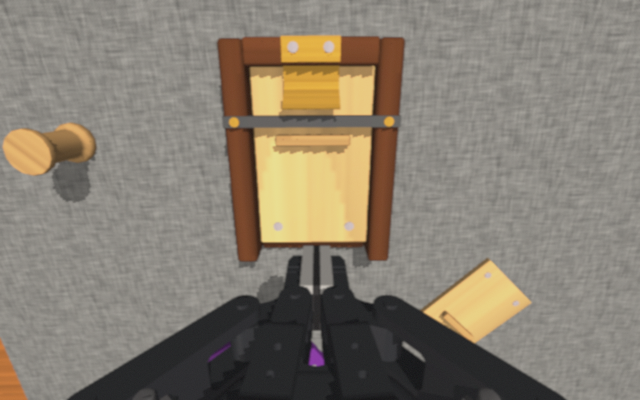

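View pics/side11.png

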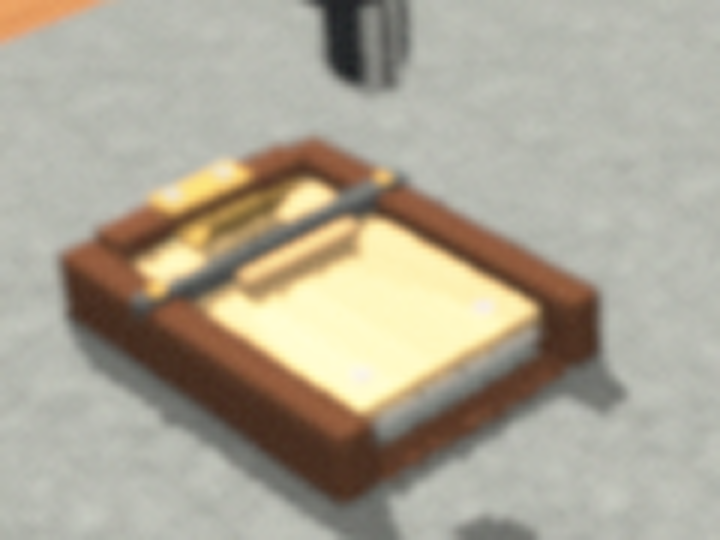

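The panel lies under the bar and leaf with its tail inside the frame. The arm is clear. Now a numeric check that it is still home.

```bash
python3 - <<'E'
from h import *
import cv2
s=manip.sense()
for n,uv,z in(('strip back',(312,147),.036),('boltL',(234,122),.038),('boltR',(389,121.5),.038),('tail',(314,242.5),.027),('railbackL',(247,261),.034),('railbackR',(378,260),.034),('railinner-top',(312,65.5),.037),('leadL',(255,67),.027),('leadR',(370,67),.027)):print(n,wr(uv,z,s))
a=cv2.imread('pics/wrist11.png');cv2.imwrite('pics/w11z.png',cv2.resize(a[30:270,210:410],None,fx=2.5,fy=2.5,interpolation=2))
E
```

```text
strip back [0.5705 0.0867]
boltL [0.5904 0.1418]
boltR [0.5874 0.031 ]
tail [0.4873 0.088 ]
railbackL [0.4752 0.1451]
railbackR [0.4728 0.0343]
railinner-top [0.6261 0.0847]
leadL [0.6271 0.1254]
leadR [0.6246 0.0437]
```

View pics/w11z.png

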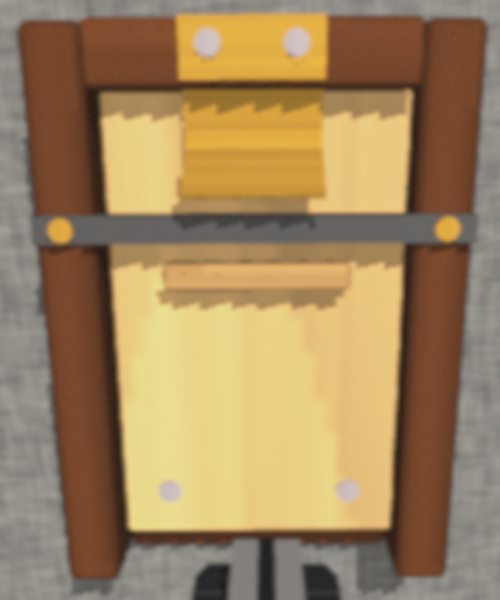

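```bash
python3 - <<'E'
from h import *
print(manip.sense()['t'],manip.sign_off())
E
```

```text
the job is handed in; nothing more can be done
13.85 None
```

The panel is fully home in the frame and the job is handed in at 13.85 s of the 38 s allowed.

- **Pressing and pushing:** I pressed the large plywood panel about 10–12 mm down with closed fingertips just behind the strip. Still pressing, I pushed it under the crossbar and the leaf spring to the end rail. There it stopped dead: the push rose to about 18 N with no further motion.
- **Letting go:** I eased off the forward push first, then lifted the fingers straight up and moved clear.
- **Last checks:**
  - The strip's back face is 18.4 mm from the bar's centre (18 expected).
  - The tail is 101.6 mm from the bar's centre (102 expected).
  - The leading edge lines up with the end rail's inner face to within about 0.5 mm.
  - The force reads about zero with the gripper about 10 cm above the frame.
- **Disagreement:** Early on, the top, side and wrist cameras placed some points 4–8 mm apart. I settled the final position by contact and by distances measured within a single picture.
- **Left alone:** I did not go near the spool, jar, screwdriver or the two decoy panels. I did not re-check the jar and screwdriver at the end.

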